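Layer a chocolate sandwich biscuit and latch the biscuit tray

TASK

Make up a chocolate sandwich biscuit in the middle of the blue plate: take the rounds from the open compartment of the wooden tray and lay one pale biscuit flat on the plate, the dark chocolate round on it, and the other biscuit on top, neatly centred over one another and set down gently, not dropped. Then slide the tray's door fully shut and turn the brass catch a quarter turn clockwise, past its click, so that it locks the door. Leave the cups, the milk jug and the tamper where they are.

Things in the scene. Friction and masses are not known exactly. Their poses are not given: they have to be found in the camera images.
- tray: Wooden tray, fixed flat on the ledge (underside at z = 0), 230 (its x) x 280 (its y) x 36 mm high, side rails 24 mm wide, floor 8 mm thick; origin at the centre of its underside. The half towards its -y is the biscuit compartment (see compartment); the half towards +y holds fixed sugar sticks, and the open door hangs over it.
- compartment (a point): Centre of the compartment's white-papered floor: x = 0, y = -67, z = 8 mm in the tray. Inside 182 (x) by 122 mm (y), walls 28 mm high above it. Three bays 58 mm wide, side by side along the tray's x at -62, 0 and +62 mm, parted by dividers 8 mm high; one round lies flat on the floor of each, about mid-length. Fingers have room beside a round along the tray's y, not along its x.
- biscuit_a: Pale round shortbread biscuit with docking holes, 52 mm diameter, 13 mm thick, about 20 g; origin at the centre of its underside, z up. Starts in any one of the bays; the two biscuits are alike and either may go at the bottom.
- biscuit_b: The other biscuit, the same as biscuit_a.
- chocolate: Dark brown chocolate round, 48 mm diameter, 10 mm thick, about 22 g; origin at the centre of its underside. Starts in any one of the bays.
- plate: Loose blue ceramic plate, 160 mm diameter, 16 mm high; origin at the centre of its underside.
- plate_in (a point): Centre of the plate's flat inner floor, 6 mm above its underside; the floor is flat to 58 mm from the centre, then slopes up to the rim.
- door (a joint): How far the tray's sliding door is open (m): 0 fully shut, starts at about 0.12; it slides along the tray's +y to open, -y to shut, needs about 1.5 N, and stops at 0.
- door_pull (a point): Centre of the top of the door's wooden pull, 62 mm above the tray's underside. The pull is a block 60 mm along the tray's x, 16 mm along y, standing 26 mm above the door panel; a batten 8 mm high and 10 mm wide runs on from it across the door. Shut, the pull is at x = 0, y = -4 mm in the tray; it moves with the door.
- catch (a joint): Angle of the brass catch (rad), growing clockwise seen from above: 0 at the start, tongue along the rail, door free; 1.57 locked, tongue across the track behind the batten; stops at both ends. A spring detent resists with up to about 0.13 N m until 0.79, past that it snaps on to 1.57 by itself when let go. Turned in too early, the tongue stands in the batten's way and the door cannot shut.
- catch_grip (a point): On the catch's vertical axis at the top of its thumb turn: x = -103, y = +9, z = 66 mm in the tray. The thumb turn is an upright plate 32 mm long, 10 mm thick, 24 mm tall, long along the tray's y at 0 and turning with the catch. The tongue under it (z 37 to 42 mm) reaches 30 mm from the axis; the shut door's batten beside it tops out at z = 44 mm.
- cup_a: White demitasse cup, 60 mm across, 52 mm high, in a slot of the chrome cup rack; bystander. Origin at the centre of its underside.
- cup_b: The other cup in the rack, the same; bystander.
- milk_jug: Steel milk jug, 90 mm across, 105 mm high, handle to its -x; bystander. Origin at the centre of its underside.
- tamper: Coffee tamper, 58 mm steel base and wooden handle, 88 mm high, standing in a round black plastic stand 88 mm across; bystander. Origin at the centre of its underside.
Things that resemble listed ones, but are neither listed nor needed, are in the scene too. There is more than one size of the chocolate; the job needs the smallest. What is shaped like the biscuit_a but red is not meant.

How it is judged:
By the outcome, as a careful person would: the job done as asked, in the order asked, and still so for the second after the job is handed in, with the robot touching nothing.
It also fails if it takes over 72 s, if anything falls off the work surface, if the arm or the gripper's body presses on something with over 40 N, if the wrist force passes 120 N, or if a joint passes its speed limit or range.

ROBOT

A 6-joint arm with a two-finger parallel gripper is mounted at the origin on the work surface. World frame = base frame: x ahead of the robot, y to its left, z up, the work surface at z = 0. Lengths are in m, angles in rad, forces in N, time in s.
With the tool pointing down it reaches from about 0.375 to 0.9 m from the base axis. Payload 3.1 kg.
Tool frame: the origin (TCP) lies midway between the tips of the shut fingers; the grasp point (between the pads) lies 19 mm behind it (manip.pinch_z is the distance from the TCP to the grasp point, in m); z points along the fingers, y is the line along which they close (so a half turn about z gives the same grasp; the last joint's range is limited). The gripper opens to 85 mm and grips with 20 to 120 N. Pads are 22 mm wide; open, the fingers measure 114 mm over their backs; the gripper's body (76 mm by 85 mm) begins 54 mm behind the grasp point. The pads swing forward as they close: fully open they stand 13 mm farther back than shut.
Start: joints at [0.93, 0.527, 1.433, -0, 1.181, -0.178], TCP at [0.278, 0.56, 0.231] pointing down, gripper open.
Joint ranges: [-3.08, 3.08], [-0.75, 2.2], [0.22, 2.44], [-1.43, 4.57], [0, 2.65], [-2.85, 2.85]. Speed limits (rad/s): [2.79, 2.79, 3.14, 3.14, 3.14, 3.14].

INTERFACE

Orientations are given as a unit quaternion [x, y, z, w].
In Python, from station import manip, viewer, ticket gives the robot as it stands.
- The arm moves only by the shell command python3 -m creep 'ROWS' [FORCE]. ROWS is JSON, a list of rows, each an object with "slide": the shift along the tool's x, y, z in cm, a list of three; "angular": the turn, a rotation vector about the tool's x, y, z in rad, a list of three; "claw": the opening, from -1 (shut) to 1 (fully open). A call has 1 to 10 rows; each row shifts and turns the commanded pose from where the row before left it, along the tool's axes as they then stand; what a row does not reach is not made up. A row lasts 1/12 s, in which the tool goes at most 41.7 mm and 7.16 degrees, less where a joint would pass 70% of its speed; a pose out of reach is approached as far as the arm can. A call with a gripper value outside its range is refused whole. The fingers move at their own pace and stop on an object; FORCE is the grip in N (left out, the last holds). Time passes only in rows, so rows that do not move let the fingers close. It gives the time, the measured TCP pose, the force, the opening and the grip force at its end, in the units of the state.
- manip.sense(): the state, without advancing time (a new reading comes with each control period).
- viewer.snapshot(name): name is "side" or "top"; returns the picture (420x560x3 uint8, blue, green, red); there is no depth.
- viewer.calibration(name): a dict with "fov_y" (degrees; the focal length in pixels is half the picture's height over the tangent of half this angle, whatever the lens; pixels are square), "cx", "cy" (the principal point, pixels), "k1" (the pictures are not rectified: a ray, as slopes to the right and down, at radius r is drawn at 1 + k1 r^2 times it, then the intrinsics apply), "T" (4x4, takes a point from camera to world coordinates). Camera axes: x right, y up, looking along -z (the intrinsics and any distortion apply to the point x, -y, -z); pixel columns grow to the right and rows downward; lengths in m; the calibration is good to about 2 mm. A picture is of the moment at which its call begins. calibration takes no time and is no camera call.
- ticket.sign_off(): hands the job in; it is judged then, once.
The state is a dict: "t": time; "q": joint angles; "qd": joint speeds; "tau": joint torques, N m; "tcp_pos": TCP position; "tool_rot": TCP orientation; "force": force on the tool from outside, world axes, zero at the start; "ft_torque": the same for the moment, N m; "finger_gap": opening from 0.0 (shut) to 1.0 (fully open); "gripper_force": force on a finger pad.
Only numpy, scipy, OpenCV 4.12 (cv2) and the standard library are available. Lean on these libraries where they do the work, as an engineer would, in place of code of your own. Each camera call takes 0.05 s, during which the arm holds its last target. There are 200 camera calls.

## Working session

There is one attempt and no reset: what is moved stays moved. The work goes in short steps, Python scripts to look and compute and a shell command to move; the robot and the scene stay as the last step left them, time stands still between calls to the robot, and variables do not carry over. Pictures are saved under pics/ and viewed, at most 10 in all, crops included, and the job is handed in when it is done.

```bash
mkdir -p pics; ls; python3 - <<'E'
from station import manip, viewer
import cv2, numpy as np
np.set_printoptions(precision=4,suppress=True)
for n in("side","top"):
    im=viewer.snapshot(n); cv2.imwrite(f"pics/{n}0.png",im)
    c=viewer.calibration(n); print(n,c['fov_y'],c['cx'],c['cy'],c['k1']);print(np.array(c['T']))
a=[cv2.imread(f"pics/{n}0.png") for n in("side","top")]
s=manip.sense();print(s['t'],s['tcp_pos'],s['tool_rot'],s['finger_gap'],manip.pinch_z)
E
```

```text
pics
side 44.80129954018321 275.12952342046265 206.10502414312543 -0.07198614432634619
[[ 0.7224  0.3539 -0.5941 -0.2836]
 [-0.6913  0.3471 -0.6337 -0.8658]
 [-0.0181  0.8685  0.4954  0.7314]
 [ 0.      0.      0.      1.    ]]
top 46.76947246712206 264.19724828672014 211.7883887846983 -0.08564920286396138
[[-0.0131  0.9922 -0.124   0.3614]
 [-0.9999 -0.0123  0.007  -0.0199]
 [ 0.0055  0.1241  0.9923  1.4573]
 [ 0.      0.      0.      1.    ]]
0.1 [0.2781 0.559  0.2304] [ 0.2288  0.9735 -0.0009 -0.0004] 1.0003272146730497 0.0187
```

View pics/top0.png

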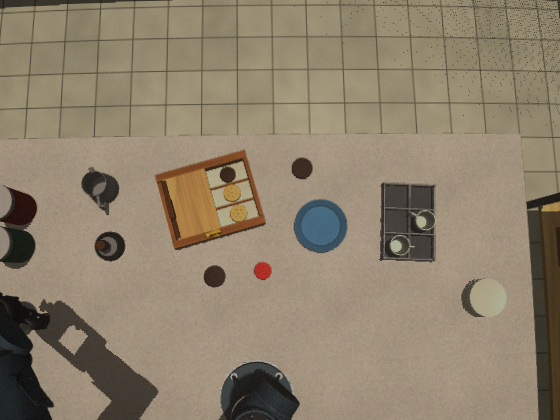

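View pics/side0.png

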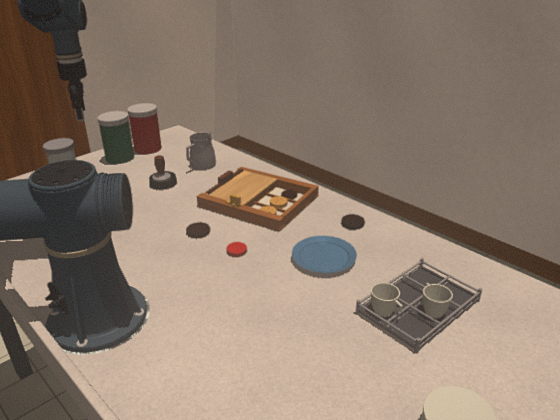

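The top view shows pale biscuits at (232,192) and (238,213), and a dark round at (228,174), all in the tray. Two larger dark rounds lie loose at (301,168) and (214,276), and a red disc at (262,271). The plate is at (321,226). The chocolate I want should be the smallest dark one, in the tray at (228,174). I'll confirm that in an enlarged crop of both views.

```bash
cat > h.py <<'E'
import numpy as np, cv2
from station import manip, viewer
np.set_printoptions(precision=4,suppress=True)
def cal(n):
    c=viewer.calibration(n); f=210/np.tan(np.radians(c['fov_y'])/2)
    return np.array([[f,0,c['cx']],[0,f,c['cy']],[0,0,1]]),np.array([c['k1'],0,0,0,0.]),np.array(c['T'])
def proj(n,P):
    K,d,T=cal(n); P=np.atleast_2d(P)
    pc=(P-T[:3,3])@T[:3,:3]*[1,-1,-1]
    return cv2.projectPoints(pc,np.zeros(3),np.zeros(3),K,d)[0][:,0]
def ray(n,uv):
    K,d,T=cal(n); s=cv2.undistortPoints(np.array([[uv]],float),K,d)[0,0]
    return T[:3,3],T[:3,:3]@np.array([s[0],-s[1],-1])
def onz(n,uv,z):
    o,r=ray(n,uv); return o+r*(z-o[2])/r[2]
def tri(a,b):  # top px, side px
    (o1,r1),(o2,r2)=ray('top',a),ray('side',b)
    s=np.linalg.lstsq(np.c_[r1,-r2],o2-o1,rcond=None)[0]
    p,q=o1+r1*s[0],o2+r2*s[1]; return (p+q)/2,np.linalg.norm(p-q)
E
python3 - <<'E'
import cv2,numpy as np
a=cv2.imread('pics/top0.png')[145:285,150:350]; b=cv2.imread('pics/side0.png')[165:275,185:375]
a=cv2.resize(a,None,fx=4,fy=4,interpolation=cv2.INTER_CUBIC);b=cv2.resize(b,None,fx=4,fy=4,interpolation=cv2.INTER_CUBIC)
cv2.imwrite('pics/topc.png',a);cv2.imwrite('pics/sidec.png',b)
E
```

```text
(no output)
```

View pics/topc.png

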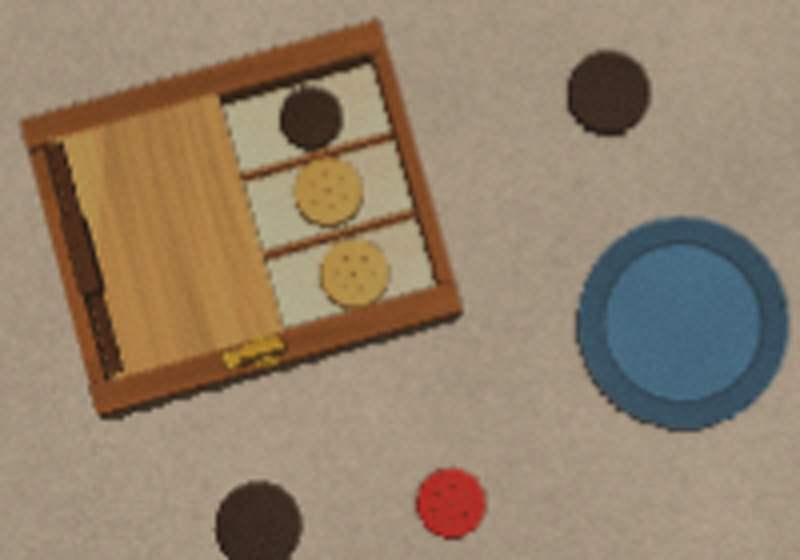

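View pics/sidec.png

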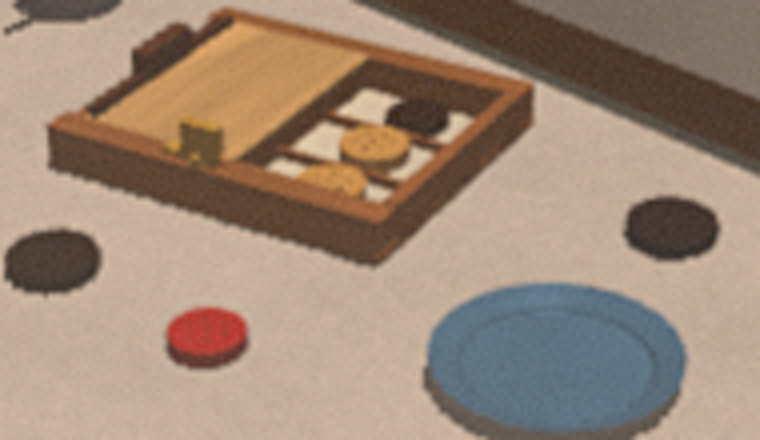

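The crop confirms it. The dark round in the tray is about 62 px across at crop (312,118), while the loose ones are about 84 px. The pale biscuits are at crop (328,190) and (354,273). Next I'll fit the tray pose and triangulate.

```bash
cat >> h.py <<'E'
def ft(x,y): return np.array([150+(x+.5)/4-.5,145+(y+.5)/4-.5])
def fs(x,y): return np.array([185+(x+.5)/4-.5,165+(y+.5)/4-.5])
def trayw(p,L):
    L=np.atleast_2d(L)/1000.; c,s=np.cos(p[3]),np.sin(p[3])
    return np.c_[p[0]+c*L[:,0]-s*L[:,1],p[1]+s*L[:,0]+c*L[:,1],p[2]+L[:,2]]
E
python3 - <<'E'
from h import *
from scipy.optimize import least_squares
C=[[115,140,36],[115,-140,36],[-115,-140,36],[-115,140,36]]
T=[ft(22,122),ft(380,20),ft(461,306),ft(98,405)]
S=[fs(225,10),fs(532,88),fs(378,222),fs(50,128)]
B=[[-115,140,0],[-115,-140,0],[115,-140,0]]; SB=[fs(50,167),fs(378,265),fs(532,126)]
f=lambda p:np.r_[(proj('top',trayw(p,C))-T).ravel(),(proj('side',trayw(p,C+B))-np.array(S+SB)).ravel()]
r=least_squares(f,[.45,.1,0,.28],loss='soft_l1'); print(r.x);print(f(r.x).reshape(-1,2))
p=r.x
for nm,a,b,L in [('choc',(312,118),(417,115),[62,-67,18]),('bisM',(328,190),(375,145),[0,-67,21]),('bisN',(354,273),(333,182),[-62,-67,21])]:
    w=trayw(p,L)[0]; print(nm,tri(ft(*a),fs(*b)),'onz',onz('top',ft(*a),L[2]/1000),'nominal',w)
print('plate rim top', tri(ft(683,323),fs(556,360)), onz('top',ft(683,324),.016), 'floor',onz('top',ft(684,322),.006), onz('side',fs(560,365),.006))
print('compart',trayw(p,[0,-67,8]),'pullshut',trayw(p,[0,-4,62]),'pullopen',trayw(p,[0,116,62]),'grip',trayw(p,[-103,9,66]))
print('catch tri',tri(ft(254,350),fs(200,128)),'pull tri',tri(ft(80,235),fs(163,45)))
E
```

```text
[ 0.5846  0.1324 -0.006   0.266 ]
[[-0.6086 -1.3121]
 [-0.3768 -0.9817]
 [ 0.4133  0.4928]
 [-0.3218  1.7445]
 [-0.0754 -0.7426]
 [ 0.8034 -0.8573]
 [-0.0149  0.7038]
 [-1.12   -0.4517]
 [ 0.0412  0.5719]
 [ 0.1753  1.4278]
 [ 0.5202  0.2484]]
choc (array([0.6584, 0.0788, 0.0134]), np.float64(0.0007363915179803679)) onz [0.6572 0.0787 0.018 ] nominal [0.662  0.0841 0.012 ]
bisM (array([0.603 , 0.0667, 0.0146]), np.float64(0.0011766403476362948)) onz [0.6015 0.0667 0.021 ] nominal [0.6022 0.0678 0.015 ]
bisN (array([0.5406, 0.0464, 0.0177]), np.float64(0.004162858504765138)) onz [0.5386 0.0476 0.021 ] nominal [0.5424 0.0515 0.015 ]
plate rim top (array([ 0.4998, -0.1989,  0.0085]), np.float64(0.0016213903129148396)) [ 0.4978 -0.1974  0.016 ] floor [ 0.5002 -0.1994  0.006 ] [ 0.501  -0.2022  0.006 ]
compart [[0.6022 0.0678 0.002 ]] pullshut [[0.5856 0.1285 0.056 ]] pullopen [[0.5541 0.2443 0.056 ]] grip [[0.4828 0.114  0.06  ]]
catch tri (array([0.481 , 0.117 , 0.0569]), np.float64(0.005225320349160928)) pull tri (array([0.5629, 0.2501, 0.0466]), np.float64(0.007832714726968884))
```

```bash
cat > m.py <<'E'
from h import *
from scipy.optimize import least_squares
im=cv2.imread('pics/top0.png'); hsv=cv2.cvtColor(im,cv2.COLOR_BGR2HSV)
def cen(m,box):
    x0,y0,x1,y1=box; n,l,st,c=cv2.connectedComponentsWithStats(m[y0:y1,x0:x1].astype(np.uint8))
    k=1+np.argmax(st[1:,4]); return c[k]+[x0,y0],st[k]
b=im[...,0].astype(int);g=im[...,1].astype(int);r=im[...,2].astype(int)
pl,st=cen((b>r+15),(285,190,360,260)); print('plate',pl,st,onz('top',pl,.012))
c,st=cen(r<95,(219,163,238,185)); print('choc',c,st); print(onz('top',c,.015))
bis=(hsv[...,1]>85)&(r>140)
for box in((220,183,244,203),(228,202,250,224)):
    q,st=cen(bis,box); print('bis',q,st,onz('top',q,.018))
C=[[115,140,36],[115,-140,36],[-115,-140,36],[-115,140,36]]
T=[ft(22,122),ft(380,20),ft(461,306),ft(98,405)]
f=lambda p:(proj('top',trayw([p[0],p[1],0,p[2]],C))-T).ravel()
p=least_squares(f,[.58,.13,.27]).x; print('tray z=0 top',p)
p=[p[0],p[1],0,p[2]]
for n,L in dict(comp=[0,-67,8],pshut=[0,-4,62],popen=[0,116,62],grip=[-103,9,66]).items(): print(n,trayw(p,L), proj('top',trayw(p,L)),proj('side',trayw(p,L)))
E
python3 m.py
```

```text
plate [320.3251 225.3181] [  10   10   52   52 2147] [ 0.4991 -0.1977  0.012 ]
choc [226.7357 172.815 ] [  0   0  16  20 227]
[0.6619 0.0816 0.015 ]
bis [231.6332 192.0524] [  3   1  18  17 229] [0.6022 0.0668 0.018 ]
bis [238.2783 212.4348] [  2   2  18  17 230] [0.5403 0.0473 0.018 ]
tray z=0 top [0.5837 0.1311 0.2644]
comp [[0.6012 0.0664 0.008 ]] [[231.9655 192.9068]] [[277.8306 203.1424]]
pshut [[0.5848 0.1273 0.062 ]] [[209.9816 195.7391]] [[258.889  181.7013]]
popen [[0.5534 0.2431 0.062 ]] [[170.1931 206.9197]] [[225.3446 172.9182]]
grip [[0.4819 0.1129 0.066 ]] [[214.8025 230.8011]] [[234.7083 194.1956]]
```

```bash
python3 -m creep '[{"slide":[0,0,0],"angular":[0,0,-0.122],"claw":0.55},{"slide":[0,0,0],"angular":[0,0,-0.122],"claw":0.55},{"slide":[0,0,0],"angular":[0,0,-0.122],"claw":0.55},{"slide":[0,0,0],"angular":[0,0,-0.122],"claw":0.55},{"slide":[0,0,0],"angular":[0,0,-0.122],"claw":0.55},{"slide":[0,0,0],"angular":[0,0,-0.118],"claw":0.55}]' 20; python3 - <<'E'
from h import *
from scipy.spatial.transform import Rotation as R
s=manip.sense();M=R.from_quat(s['tool_rot']).as_matrix();print(s['t'],s['tcp_pos'],s['finger_gap'],s['q'],s['force']);print(M)
print(M.T@(np.array([.540,.0473,.10])-s['tcp_pos']))
E
```

```text
t: 0.6
tcp_pos: [0.2782, 0.5592, 0.2307]
tool_rot: [-0.136, 0.991, -0.0, -0.0]
force: [0.7, 0.2, 0.2]
finger_gap: 0.776
gripper_force: 0.0
0.6 [0.2782 0.5592 0.2307] 0.7759537128983993 [ 0.9305  0.5281  1.4334  0.      1.1814 -0.9125] [0.738  0.1701 0.2019]
[[-0.9632 -0.2688 -0.0008]
 [-0.2688  0.9632 -0.0011]
 [ 0.0011 -0.0008 -1.    ]]
[-0.1147 -0.5633  0.131 ]
```

```bash
cat > st.py <<'E'
from h import *
import sys
from scipy.spatial.transform import Rotation as R
s=manip.sense();M=R.from_quat(s['tool_rot']).as_matrix()
print('t',round(s['t'],2),s['tcp_pos'],'gap',round(s['finger_gap'],3),'gf',round(s['gripper_force'],1),'F',np.array(s['force']),'yang',round(np.degrees(np.arctan2(M[1,1],M[0,1])),2))
if len(sys.argv)>3: print('cm',100*(M.T@(np.array(list(map(float,sys.argv[1:4])))-s['tcp_pos'])))
E
python3 -m creep '[{"slide":[-0.8,-4,0],"angular":[0,0,0],"claw":0.55},{"slide":[-0.8,-4,0],"angular":[0,0,0],"claw":0.55},{"slide":[-0.8,-4,0],"angular":[0,0,0],"claw":0.55},{"slide":[-0.8,-4,0],"angular":[0,0,0],"claw":0.55},{"slide":[-0.8,-4,0],"angular":[0,0,0],"claw":0.55},{"slide":[-0.8,-4,0],"angular":[0,0,0],"claw":0.55},{"slide":[-0.8,-4,0],"angular":[0,0,0],"claw":0.55},{"slide":[-0.8,-4,0],"angular":[0,0,0],"claw":0.55},{"slide":[-0.8,-4,0],"angular":[0,0,0],"claw":0.55},{"slide":[-0.8,-4,0],"angular":[0,0,0],"claw":0.55}]' >/dev/null
python3 -m creep '[{"slide":[-0.8,-4,0],"angular":[0,0,0],"claw":0.55},{"slide":[-0.8,-4,0],"angular":[0,0,0],"claw":0.55},{"slide":[-0.8,-4,0],"angular":[0,0,0],"claw":0.55},{"slide":[-0.8,-4,0],"angular":[0,0,0],"claw":0.55},{"slide":[0,0,4],"angular":[0,0,0],"claw":0.55},{"slide":[0,0,4],"angular":[0,0,0],"claw":0.55},{"slide":[0,0,3],"angular":[0,0,0],"claw":0.55},{"slide":[0,0,0],"angular":[0,0,0],"claw":0.55},{"slide":[0,0,0],"angular":[0,0,0],"claw":0.55}]' >/dev/null
python3 st.py .540 .0473 .008
```

```text
t 2.18 [0.5325 0.0488 0.1199] gap 0.773 gf 0.0 F [-0.3565  0.1967  0.6573] yang 105.24
cm [-0.7336 -0.3576 11.1912]
```

```bash

python3 -m creep '[{"slide":[-0.7,-0.35,0],"angular":[0,0,0],"claw":0.55},{"slide":[0,0,4],"angular":[0,0,0],"claw":0.55},{"slide":[0,0,3.2],"angular":[0,0,0],"claw":0.55},{"slide":[0,0,0],"angular":[0,0,0],"claw":0.55},{"slide":[0,0,0],"angular":[0,0,0],"claw":0.55}]' >/dev/null
python3 st.py .540 .0473 .008; python3 - <<'E'
from h import *
a=viewer.snapshot('top')[145:245,150:350];b=viewer.snapshot('side')[145:245,185:385]
cv2.imwrite('pics/g1.png',cv2.resize(np.vstack([a,b]),None,fx=3,fy=3,interpolation=cv2.INTER_CUBIC))
E
```

```text
t 2.6 [0.5423 0.0474 0.0501] gap 0.776 gf 0.0 F [0.461  0.2468 0.8935] yang 105.28
cm [0.2234 0.0559 4.2086]
```

View pics/g1.png

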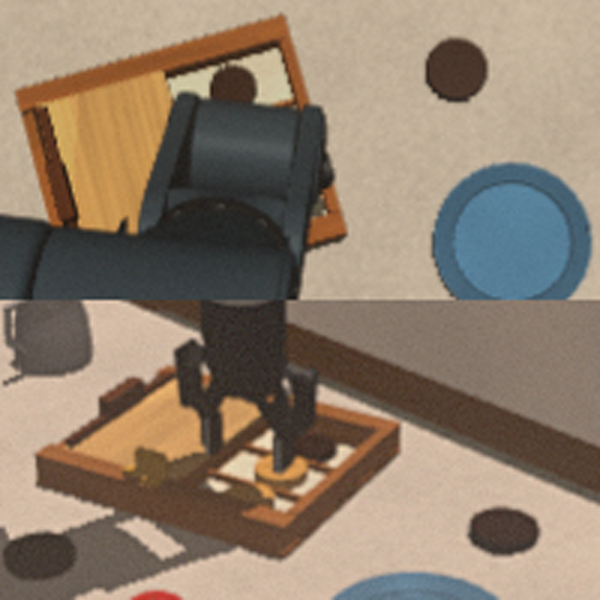

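```bash
python3 -m creep '[{"slide":[0.2,0,2],"angular":[0,0,0],"claw":0.55},{"slide":[0,0,0],"angular":[0,0,0],"claw":0.55},{"slide":[0,0,0],"angular":[0,0,0],"claw":0.55}]' >/dev/null; python3 st.py .540 .0473 .008
python3 -c "
from h import *
print(proj('side',[[.5423+.0087,.0474-.032,.057],[.5423-.0087,.0474+.032,.057]]), [185+283/3,145+167/3],[185+211/3,145+150/3])"
```

```text
t 2.95 [0.5404 0.0467 0.0311] gap 0.777 gf 0.0 F [-0.1686  0.1309 -1.166 ] yang 105.26
cm [0.0233 0.0729 2.3068]
[[277.3086 200.3675]
 [256.861  194.7236]] [279.3333333333333, 200.66666666666666] [255.33333333333331, 195.0]
```

```bash
python3 -m creep '[{"slide":[0,0.05,1.2],"angular":[0,0,0],"claw":0.55},{"slide":[0,0,0.8],"angular":[0,0,0],"claw":0.55},{"slide":[0,0,0.3],"angular":[0,0,0],"claw":0.55},{"slide":[0,0,0],"angular":[0,0,0],"claw":0.55}]'; python3 -m creep '[{"slide":[0,0,0],"angular":[0,0,0],"claw":0.1},{"slide":[0,0,0],"angular":[0,0,0],"claw":0.1},{"slide":[0,0,0],"angular":[0,0,0],"claw":0.1},{"slide":[0,0,0],"angular":[0,0,0],"claw":0.1}]' 20; python3 st.py
```

```text
t: 3.28
tcp_pos: [0.5389, 0.0472, 0.0055]
tool_rot: [-0.133, 0.991, 0.0, -0.001]
force: [-0.4, -0.2, -0.6]
finger_gap: 0.773
gripper_force: 0.0
t: 3.62
tcp_pos: [0.5396, 0.0471, 0.0065]
tool_rot: [-0.133, 0.991, -0.0, 0.0]
force: [-0.0, -0.4, 0.2]
finger_gap: 0.597
gripper_force: 20.9
t 3.62 [0.5396 0.0471 0.0065] gap 0.597 gf 20.9 F [-0.0017 -0.3844  0.2091] yang 105.25
```

```bash
python3 -m creep '[{"slide":[0,0,-2],"angular":[0,0,0],"claw":0.1},{"slide":[0,0,-3.5],"angular":[0,0,0],"claw":0.1},{"slide":[0,0,-2.5],"angular":[0,0,0],"claw":0.1},{"slide":[1.47,-3.23,0],"angular":[0,0,0],"claw":0.1},{"slide":[1.47,-3.23,0],"angular":[0,0,0],"claw":0.1},{"slide":[1.47,-3.23,0],"angular":[0,0,0],"claw":0.1},{"slide":[1.47,-3.23,0],"angular":[0,0,0],"claw":0.1},{"slide":[1.47,-3.23,0],"angular":[0,0,0],"claw":0.1},{"slide":[1.47,-3.23,0],"angular":[0,0,0],"claw":0.1},{"slide":[1.47,-3.23,0],"angular":[0,0,0],"claw":0.1}]' >/dev/null;  python3 -m creep '[{"slide":[0,0,0],"angular":[0,0,0],"claw":0.1},{"slide":[0,0,0],"angular":[0,0,0],"claw":0.1},{"slide":[0,0,0],"angular":[0,0,0],"claw":0.1}]'; python3 st.py .4995 -.1983 .0045
```

```text
t: 4.7
tcp_pos: [0.4991, -0.1977, 0.0862]
tool_rot: [-0.132, 0.991, 0.001, -0.0]
force: [0.2, -0.5, -0.9]
finger_gap: 0.595
gripper_force: 21.9
t 4.7 [ 0.4991 -0.1977  0.0862] gap 0.595 gf 21.9 F [ 0.1943 -0.5495 -0.8642] yang 105.2
cm [-0.0297 -0.0792  8.1718]
```

```bash
python3 -m creep '[{"slide":[0,-0.05,3.5],"angular":[0,0,0],"claw":0.1},{"slide":[0,0,2.5],"angular":[0,0,0],"claw":0.1},{"slide":[0,0,1.2],"angular":[0,0,0],"claw":0.1},{"slide":[0,0,0.3],"angular":[0,0,0],"claw":0.1},{"slide":[0,0,0],"angular":[0,0,0],"claw":0.1},{"slide":[0,0,0],"angular":[0,0,0],"claw":0.1}]'; python3 -m creep '[{"slide":[0,0,0.2],"angular":[0,0,0],"claw":0.1},{"slide":[0,0,0.1],"angular":[0,0,0],"claw":0.1},{"slide":[0,0,0.1],"angular":[0,0,0],"claw":0.1},{"slide":[0,0,0],"angular":[0,0,0],"claw":0.1},{"slide":[0,0,0],"angular":[0,0,0],"claw":0.1}]' 
```

```text
t: 5.2
tcp_pos: [0.5003, -0.1981, 0.012]
tool_rot: [-0.133, 0.991, -0.0, 0.0]
force: [0.6, -0.6, 0.0]
finger_gap: 0.594
gripper_force: 21.9
t: 5.62
tcp_pos: [0.4999, -0.1987, 0.0076]
tool_rot: [-0.133, 0.991, -0.0, 0.0]
force: [-0.0, -0.4, -0.6]
finger_gap: 0.595
gripper_force: 21.9
```

```bash
python3 -m creep '[{"slide":[0,0,0.1],"angular":[0,0,0],"claw":0.1},{"slide":[0,0,0.1],"angular":[0,0,0],"claw":0.1},{"slide":[0,0,0],"angular":[0,0,0],"claw":0.1}]' | egrep 'tcp|force'; python3 -m creep '[{"slide":[0,0,0.1],"angular":[0,0,0],"claw":0.1},{"slide":[0,0,0],"angular":[0,0,0],"claw":0.1},{"slide":[0,0,0],"angular":[0,0,0],"claw":0.1}]'| egrep 'tcp|force'; python3 -m creep '[{"slide":[0,0,0.05],"angular":[0,0,0],"claw":0.1},{"slide":[0,0,0],"angular":[0,0,0],"claw":0.1},{"slide":[0,0,0],"angular":[0,0,0],"claw":0.1}]'| egrep 'tcp|force'
```

```text
tcp_pos: [0.4996, -0.1985, 0.0051]
force: [-0.2, -0.5, 0.1]
gripper_force: 21.9
tcp_pos: [0.4998, -0.1986, 0.0044]
force: [-0.2, 0.2, 1.7]
gripper_force: 22.0
tcp_pos: [0.4998, -0.1986, 0.0043]
force: [-0.7, 0.2, 5.6]
gripper_force: 22.3
```

```bash
python3 -m creep '[{"slide":[0,0,-0.05],"angular":[0,0,0],"claw":0.35},{"slide":[0,0,0],"angular":[0,0,0],"claw":0.45},{"slide":[0,0,0],"angular":[0,0,0],"claw":0.5},{"slide":[0,0,0],"angular":[0,0,0],"claw":0.5},{"slide":[0,0,-1],"angular":[0,0,0],"claw":0.5},{"slide":[0,0,-3.5],"angular":[0,0,0],"claw":0.5},{"slide":[0,0,-4],"angular":[0,0,0],"claw":0.5},{"slide":[-2.8,2.8,0],"angular":[0,0,0],"claw":0.5},{"slide":[-2.8,2.8,0],"angular":[0,0,0],"claw":0.5},{"slide":[-2.8,2.8,0],"angular":[0,0,0],"claw":0.5}]' >/dev/null;  python3 -m creep '[{"slide":[-2.8,2.8,0],"angular":[0,0,0],"claw":0.5},{"slide":[-2.8,2.8,0],"angular":[0,0,0],"claw":0.5},{"slide":[-2.8,2.8,0],"angular":[0,0,0],"claw":0.5},{"slide":[-2.8,2.8,0],"angular":[0,0,0],"claw":0.5},{"slide":[-2.8,2.8,0],"angular":[0,0,0],"claw":0.5},{"slide":[0,0,0],"angular":[0,0,0],"claw":0.5},{"slide":[0,0,0],"angular":[0,0,0],"claw":0.5}]' >/dev/null; python3 st.py .6585 .0785 .0055
python3 - <<'E'
from h import *
a=viewer.snapshot('top');b=viewer.snapshot('side');cv2.imwrite('pics/t2.png',a);cv2.imwrite('pics/s2.png',b)
cv2.imwrite('pics/g2.png',cv2.resize(np.vstack([a[140:260,200:360],b[200:290,250:410]]),None,fx=3.5,fy=2.85,interpolation=cv2.INTER_CUBIC))
h=cv2.cvtColor(a,cv2.COLOR_BGR2HSV);i=a.astype(int)
s=(slice(208,243),slice(303,338))
m=((i[...,2]>i[...,0]))[s].astype(np.uint8)
n,l,st,c=cv2.connectedComponentsWithStats(m);k=1+np.argmax(st[1:,4]);q=c[k]+[303,208];print(q,st[k],onz('top',q,.0165))
E
```

```text
t 7.78 [0.6574 0.0789 0.0898] gap 0.754 gf 0.0 F [-0.7679  0.1837  0.2061] yang 105.49
cm [-0.0873 -0.0592  8.4261]
[320.4921 225.2717] [  9   9  18  18 254] [ 0.4988 -0.1977  0.0165]
```

View pics/g2.png

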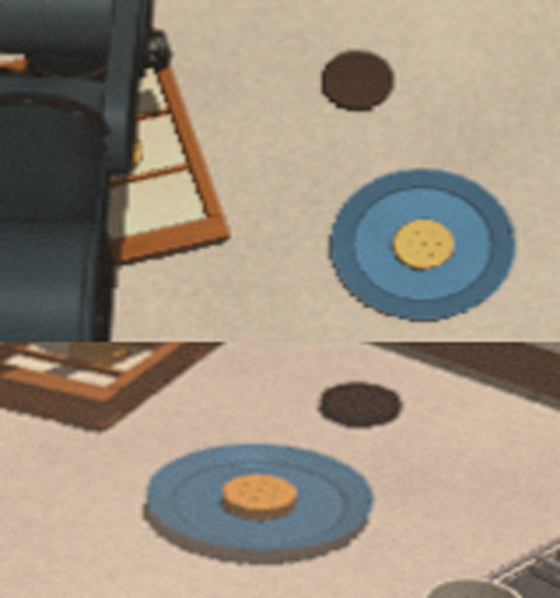

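The biscuit sits in the middle of the plate, at top crop (424,243), with the plate centred near (422,245). Next is the chocolate.

```bash
python3 -m creep '[{"slide":[-0.1,-0.1,3.5],"angular":[0,0,0],"claw":0.5},{"slide":[0,0,2],"angular":[0,0,0],"claw":0.5},{"slide":[0,0,0],"angular":[0,0,0],"claw":0.5},{"slide":[0,0,0],"angular":[0,0,0],"claw":0.5}]' >/dev/null; python3 st.py .659 .078 .0055
```

```text
t 8.22 [0.6564 0.0741 0.0334] gap 0.747 gf 0.0 F [ 0.2886 -0.3491 -0.2299] yang 105.12
cm [-0.3596  0.3019  2.7866]
```

```bash
python3 -m creep '[{"slide":[-0.35,0.3,0],"angular":[0,0,0],"claw":0.5},{"slide":[0,0,0],"angular":[0,0,0],"claw":0.5},{"slide":[0,0,0],"angular":[0,0,0],"claw":0.5},{"slide":[0,0,0],"angular":[0,0,0],"claw":0.5}]' >/dev/null; python3 st.py .659 .078 .0055
python3 - <<'E'
from h import *
b=viewer.snapshot('side');cv2.imwrite('pics/g3.png',cv2.resize(b[160:230,220:320],None,fx=6,fy=6,interpolation=cv2.INTER_CUBIC))
E
```

```text
t 8.55 [0.6616 0.0796 0.0357] gap 0.751 gf 0.0 F [ 0.3279  0.4189 -0.3581] yang 105.26
cm [ 0.2974 -0.0796  3.0189]
```

View pics/g3.png

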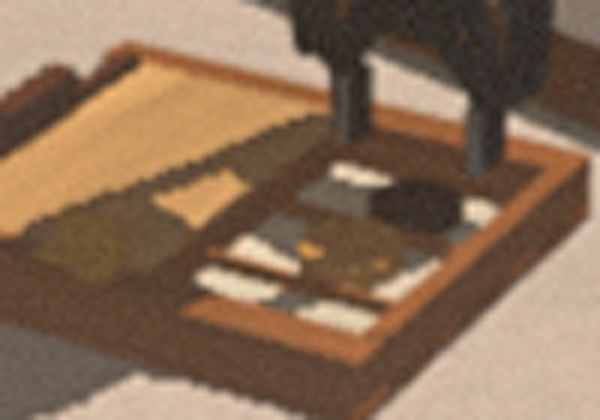

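The chocolate is at crop (417,207), with the fingers straddling it at (350,140) and (487,170). Descending.

```bash
python3 -m creep '[{"slide":[0.15,-0.05,1],"angular":[0,0,0],"claw":0.5},{"slide":[0,0,0],"angular":[0,0,0],"claw":0.5},{"slide":[0,0,0],"angular":[0,0,0],"claw":0.5},{"slide":[0,0,0],"angular":[0,0,0],"claw":0.5}]' >/dev/null; python3 st.py .659 .078 .0055;python3 -m creep '[{"slide":[0,0,0],"angular":[0,0,0],"claw":0.5},{"slide":[0,0,0],"angular":[0,0,0],"claw":0.5}]' >/dev/null; python3 st.py .659 .078 .0055
python3 -c "
from h import *
print(onz('side',[289.4,194.4],.018))"
```

```text
t 8.93 [0.6591 0.0787 0.0238] gap 0.748 gf 0.0 F [-0.5888 -1.026  -0.8911] yang 105.25
cm [ 0.0234 -0.0707  1.833 ]
t 9.1 [0.6596 0.0788 0.0243] gap 0.751 gf 0.0 F [ 0.2792 -0.2245  0.4876] yang 105.26
cm [ 0.0743 -0.0574  1.8829]
[0.6493 0.067  0.018 ]
```

```bash
python3 -m creep '[{"slide":[0.05,-0.05,1],"angular":[0,0,0],"claw":0.5},{"slide":[0,0,0.6],"angular":[0,0,0],"claw":0.5},{"slide":[0,0,0.25],"angular":[0,0,0],"claw":0.5},{"slide":[0,0,0],"angular":[0,0,0],"claw":0.5},{"slide":[0,0,0],"angular":[0,0,0],"claw":0.5}]'|egrep 'tcp|force'; python3 -m creep '[{"slide":[0,0,0],"angular":[0,0,0],"claw":0.0},{"slide":[0,0,0],"angular":[0,0,0],"claw":0.0},{"slide":[0,0,0],"angular":[0,0,0],"claw":0.0},{"slide":[0,0,0],"angular":[0,0,0],"claw":0.0},{"slide":[0,0,0],"angular":[0,0,0],"claw":0.0},{"slide":[0,0,0],"angular":[0,0,0],"claw":0.0}]' 20; python3 st.py .4998 -.1986 .09
```

```text
tcp_pos: [0.6587, 0.0781, 0.0052]
force: [0.4, -0.2, 0.1]
gripper_force: 0.0
t: 10.02
tcp_pos: [0.6593, 0.0781, 0.0061]
tool_rot: [-0.133, 0.991, -0.0, 0.0]
force: [-0.0, 0.2, 0.9]
finger_gap: 0.553
gripper_force: 20.7
t 10.02 [0.6593 0.0781 0.0061] gap 0.553 gf 20.7 F [-0.0494  0.2422  0.9025] yang 105.25
cm [ 22.6665 -22.5007  -8.3963]
```

```bash
python3 -m creep '[{"slide":[0,0,-2],"angular":[0,0,0],"claw":0.0},{"slide":[0,0,-4],"angular":[0,0,0],"claw":0.0},{"slide":[0,0,-2.5],"angular":[0,0,0],"claw":0.0},{"slide":[2.8,-2.8,0],"angular":[0,0,0],"claw":0.0},{"slide":[2.8,-2.8,0],"angular":[0,0,0],"claw":0.0},{"slide":[2.8,-2.8,0],"angular":[0,0,0],"claw":0.0},{"slide":[2.8,-2.8,0],"angular":[0,0,0],"claw":0.0},{"slide":[2.8,-2.8,0],"angular":[0,0,0],"claw":0.0},{"slide":[2.8,-2.8,0],"angular":[0,0,0],"claw":0.0},{"slide":[2.8,-2.8,0],"angular":[0,0,0],"claw":0.0}]' >/dev/null;  python3 -m creep '[{"slide":[2.8,-2.8,0],"angular":[0,0,0],"claw":0},{"slide":[0,0,2],"angular":[0,0,0],"claw":0},{"slide":[0,0,2],"angular":[0,0,0],"claw":0},{"slide":[0,0,0],"angular":[0,0,0],"claw":0},{"slide":[0,0,0],"angular":[0,0,0],"claw":0},{"slide":[0,0,0],"angular":[0,0,0],"claw":0},{"slide":[0,0,0],"angular":[0,0,0],"claw":0},{"slide":[0,0,0],"angular":[0,0,0],"claw":0}]' >/dev/null; python3 st.py .4998 -.1986 .0171
```

```text
t 11.52 [ 0.5028 -0.1967  0.0518] gap 0.553 gf 20.9 F [-0.8951 -0.1353  0.743 ] yang 105.32
cm [ 0.3431 -0.0953  3.4719]
```

```bash
python3 -m creep '[{"slide":[0.3,-0.1,1.5],"angular":[0,0,0],"claw":0},{"slide":[0,0,1],"angular":[0,0,0],"claw":0},{"slide":[0,0,0.4],"angular":[0,0,0],"claw":0},{"slide":[0,0,0],"angular":[0,0,0],"claw":0},{"slide":[0,0,0],"angular":[0,0,0],"claw":0},{"slide":[0,0,0],"angular":[0,0,0],"claw":0},{"slide":[0,0,0],"angular":[0,0,0],"claw":0}]' >/dev/null; python3 st.py .4998 -.1986 .0171;python3 -m creep '[{"slide":[0,0,0],"angular":[0,0,0],"claw":0},{"slide":[0,0,0],"angular":[0,0,0],"claw":0}]' >/dev/null; python3 st.py .4998 -.1986 .0171
```

```text
t 12.1 [ 0.4997 -0.1988  0.0222] gap 0.55 gf 20.9 F [ 0.202   0.245  -0.7658] yang 105.26
cm [-0.0197  0.0174  0.5132]
t 12.27 [ 0.4995 -0.1988  0.0222] gap 0.551 gf 20.9 F [-0.4571  0.8548  0.5021] yang 105.25
cm [-0.0357  0.012   0.5054]
```

```bash
python3 -m creep '[{"slide":[0,0,0.2],"angular":[0,0,0],"claw":0},{"slide":[0,0,0.15],"angular":[0,0,0],"claw":0},{"slide":[0,0,0.05],"angular":[0,0,0],"claw":0},{"slide":[0,0,0],"angular":[0,0,0],"claw":0},{"slide":[0,0,0],"angular":[0,0,0],"claw":0}]'|egrep 'tcp|force' ;python3 -m creep '[{"slide":[0,0,0.1],"angular":[0,0,0],"claw":0},{"slide":[0,0,0],"angular":[0,0,0],"claw":0},{"slide":[0,0,0],"angular":[0,0,0],"claw":0}]' |egrep 'tcp|force';python3 -m creep '[{"slide":[0,0,0.05],"angular":[0,0,0],"claw":0},{"slide":[0,0,0],"angular":[0,0,0],"claw":0},{"slide":[0,0,0],"angular":[0,0,0],"claw":0}]' |egrep 'tcp|force'
```

```text
tcp_pos: [0.4992, -0.1987, 0.0177]
force: [0.8, -0.1, 0.1]
gripper_force: 20.9
tcp_pos: [0.4994, -0.1988, 0.0171]
force: [0.6, -0.0, 2.5]
gripper_force: 21.1
tcp_pos: [0.4994, -0.1988, 0.0171]
force: [-0.8, 0.2, 7.1]
gripper_force: 21.5
```

```bash
python3 -m creep '[{"slide":[0,0,-0.05],"angular":[0,0,0],"claw":0.2},{"slide":[0,0,0],"angular":[0,0,0],"claw":0.35},{"slide":[0,0,0],"angular":[0,0,0],"claw":0.5},{"slide":[0,0,0],"angular":[0,0,0],"claw":0.5},{"slide":[0,0,-1],"angular":[0,0,0],"claw":0.5},{"slide":[0,0,-3],"angular":[0,0,0],"claw":0.5},{"slide":[0,0,-3.5],"angular":[0,0,0],"claw":0.5},{"slide":[-2.4,3.25,0],"angular":[0,0,0],"claw":0.5},{"slide":[-2.4,3.25,0],"angular":[0,0,0],"claw":0.5},{"slide":[-2.4,3.25,0],"angular":[0,0,0],"claw":0.5}]' >/dev/null;  python3 -m creep '[{"slide":[-2.4,3.25,0],"angular":[0,0,0],"claw":0.5},{"slide":[-2.4,3.25,0],"angular":[0,0,0],"claw":0.5},{"slide":[-2.4,3.25,0],"angular":[0,0,0],"claw":0.5},{"slide":[-2.4,3.25,0],"angular":[0,0,0],"claw":0.5},{"slide":[0,0,3],"angular":[0,0,0],"claw":0.5},{"slide":[0,0,2],"angular":[0,0,0],"claw":0.5},{"slide":[0,0,0],"angular":[0,0,0],"claw":0.5},{"slide":[0,0,0],"angular":[0,0,0],"claw":0.5},{"slide":[0,0,0],"angular":[0,0,0],"claw":0.5},{"slide":[0,0,0],"angular":[0,0,0],"claw":0.5}]' >/dev/null; python3 st.py .603 .066 .0055
python3 - <<'E'
from h import *
a=viewer.snapshot('top');cv2.imwrite('pics/t4.png',a)
cv2.imwrite('pics/g4.png',cv2.resize(a[195:255,285:355],None,fx=8,fy=8,interpolation=cv2.INTER_CUBIC))
g=a[208:243,303:338].astype(int)
m=(g.max(2)<95).astype(np.uint8)
n,l,st,c=cv2.connectedComponentsWithStats(m);k=1+np.argmax(st[1:,4]);q=c[k]+[303,208];print(q,st[k],onz('top',q,.026))
E
```

```text
t 14.85 [0.6025 0.0643 0.0434] gap 0.751 gf 0.0 F [-0.4912 -0.7043  0.7147] yang 105.19
cm [-0.0794  0.1569  3.7858]
[320.6045 225.5455] [  9   9  17  18 220] [ 0.4971 -0.1968  0.026 ]
```

View pics/g4.png

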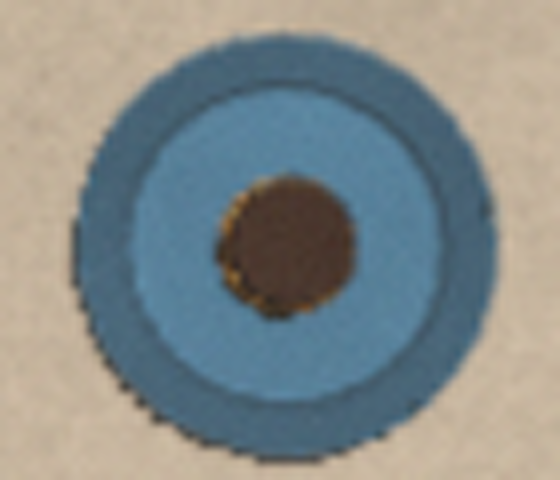

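The chocolate at (287,243) is centred on the biscuit. The thin biscuit rim showing at the left matches the expected parallax. Now the last biscuit.

```bash
python3 -m creep '[{"slide":[-0.05,0.15,1.5],"angular":[0,0,0],"claw":0.5},{"slide":[0,0,0],"angular":[0,0,0],"claw":0.5},{"slide":[0,0,0],"angular":[0,0,0],"claw":0.5},{"slide":[0,0,0],"angular":[0,0,0],"claw":0.5},{"slide":[0,0,0],"angular":[0,0,0],"claw":0.5}]' >/dev/null; python3 st.py .603 .066 .006
```

```text
t 15.32 [0.6021 0.0663 0.0276] gap 0.75 gf 0.0 F [ 0.3156 -0.541   0.0208] yang 105.23
cm [-0.0746 -0.0543  2.1642]
```

```bash
python3 -m creep '[{"slide":[-0.05,-0.05,1.2],"angular":[0,0,0],"claw":0.5},{"slide":[0,0,0.7],"angular":[0,0,0],"claw":0.5},{"slide":[0,0,0.25],"angular":[0,0,0],"claw":0.5},{"slide":[0,0,0],"angular":[0,0,0],"claw":0.5},{"slide":[0,0,0],"angular":[0,0,0],"claw":0.5}]'|egrep 'tcp|force'; python3 -m creep '[{"slide":[0,0,0],"angular":[0,0,0],"claw":0.1},{"slide":[0,0,0],"angular":[0,0,0],"claw":0.1},{"slide":[0,0,0],"angular":[0,0,0],"claw":0.1},{"slide":[0,0,0],"angular":[0,0,0],"claw":0.1},{"slide":[0,0,0],"angular":[0,0,0],"claw":0.1},{"slide":[0,0,0],"angular":[0,0,0],"claw":0.1}]' 20; python3 st.py .4996 -.1987 .09
```

```text
tcp_pos: [0.6018, 0.0663, 0.0047]
force: [0.5, 0.7, 0.4]
gripper_force: 0.0
t: 16.23
tcp_pos: [0.6023, 0.0662, 0.0055]
tool_rot: [-0.133, 0.991, -0.0, 0.0]
force: [-0.3, -0.6, 0.5]
finger_gap: 0.596
gripper_force: 20.9
t 16.23 [0.6023 0.0662 0.0055] gap 0.596 gf 20.9 F [-0.3367 -0.5704  0.4667] yang 105.26
cm [ 16.8791 -22.858   -8.4546]
```

```bash
python3 -m creep '[{"slide":[0,0,-2],"angular":[0,0,0],"claw":0.1},{"slide":[0,0,-4],"angular":[0,0,0],"claw":0.1},{"slide":[0,0,-2.5],"angular":[0,0,0],"claw":0.1},{"slide":[2.4,-3.25,0],"angular":[0,0,0],"claw":0.1},{"slide":[2.4,-3.25,0],"angular":[0,0,0],"claw":0.1},{"slide":[2.4,-3.25,0],"angular":[0,0,0],"claw":0.1},{"slide":[2.4,-3.25,0],"angular":[0,0,0],"claw":0.1},{"slide":[2.4,-3.25,0],"angular":[0,0,0],"claw":0.1},{"slide":[2.4,-3.25,0],"angular":[0,0,0],"claw":0.1},{"slide":[2.4,-3.25,0],"angular":[0,0,0],"claw":0.1}]' >/dev/null;  python3 -m creep '[{"slide":[0,0,2],"angular":[0,0,0],"claw":0.1},{"slide":[0,0,2],"angular":[0,0,0],"claw":0.1},{"slide":[0,0,0],"angular":[0,0,0],"claw":0.1},{"slide":[0,0,0],"angular":[0,0,0],"claw":0.1},{"slide":[0,0,0],"angular":[0,0,0],"claw":0.1},{"slide":[0,0,0],"angular":[0,0,0],"claw":0.1},{"slide":[0,0,0],"angular":[0,0,0],"claw":0.1},{"slide":[0,0,0],"angular":[0,0,0],"claw":0.1}]' >/dev/null; python3 st.py .4996 -.1987 .0265
```

```text
t 17.73 [ 0.5007 -0.1972  0.0512] gap 0.597 gf 21.2 F [ 0.1129  1.5599 -0.571 ] yang 105.32
cm [ 0.1445 -0.112   2.4679]
```

```bash
python3 -m creep '[{"slide":[0.15,-0.1,1],"angular":[0,0,0],"claw":0.1},{"slide":[0,0,0.7],"angular":[0,0,0],"claw":0.1},{"slide":[0,0,0.3],"angular":[0,0,0],"claw":0.1},{"slide":[0,0,0],"angular":[0,0,0],"claw":0.1},{"slide":[0,0,0],"angular":[0,0,0],"claw":0.1},{"slide":[0,0,0],"angular":[0,0,0],"claw":0.1},{"slide":[0,0,0],"angular":[0,0,0],"claw":0.1},{"slide":[0,0,0],"angular":[0,0,0],"claw":0.1},{"slide":[0,0,0],"angular":[0,0,0],"claw":0.1}]' >/dev/null; python3 st.py .4996 -.1987 .0265
```

```text
t 18.48 [ 0.4989 -0.1989  0.0305] gap 0.593 gf 21.2 F [-0.0492 -0.3684  0.1032] yang 105.25
cm [-0.0705  0.0007  0.4021]
```

```bash
python3 -m creep '[{"slide":[-0.05,0,0.15],"angular":[0,0,0],"claw":0.1},{"slide":[0,0,0.1],"angular":[0,0,0],"claw":0.1},{"slide":[0,0,0.05],"angular":[0,0,0],"claw":0.1},{"slide":[0,0,0],"angular":[0,0,0],"claw":0.1},{"slide":[0,0,0],"angular":[0,0,0],"claw":0.1}]'|egrep 'tcp|force' ;python3 -m creep '[{"slide":[0,0,0.1],"angular":[0,0,0],"claw":0.1},{"slide":[0,0,0],"angular":[0,0,0],"claw":0.1},{"slide":[0,0,0],"angular":[0,0,0],"claw":0.1}]' |egrep 'tcp|force'
```

```text
tcp_pos: [0.4992, -0.1986, 0.0272]
force: [-0.9, 0.3, 0.2]
gripper_force: 21.2
tcp_pos: [0.4994, -0.1988, 0.0265]
force: [0.1, -0.1, 1.7]
gripper_force: 21.3
```

```bash
python3 -m creep '[{"slide":[0,0,0.05],"angular":[0,0,0],"claw":0.1},{"slide":[0,0,0],"angular":[0,0,0],"claw":0.1},{"slide":[0,0,0],"angular":[0,0,0],"claw":0.1}]' |egrep 'tcp|force'
```

```text
tcp_pos: [0.4994, -0.1987, 0.0264]
force: [0.0, 0.3, 5.9]
gripper_force: 21.6
```

```bash
python3 -m creep '[{"slide":[0,0,-0.05],"angular":[0,0,0],"claw":0.25},{"slide":[0,0,0],"angular":[0,0,0],"claw":0.4},{"slide":[0,0,0],"angular":[0,0,0],"claw":0.5},{"slide":[0,0,0],"angular":[0,0,0],"claw":0.5},{"slide":[0,0,-1],"angular":[0,0,0],"claw":0.5},{"slide":[0,0,-4],"angular":[0,0,0],"claw":0.5},{"slide":[0,0,-4],"angular":[0,0,0],"claw":0.2},{"slide":[-1.53,3.74,0],"angular":[0,0,0],"claw":0},{"slide":[-1.53,3.74,0],"angular":[0,0,0],"claw":0},{"slide":[-1.53,3.74,0],"angular":[0,0,0],"claw":0}]' >/dev/null;  python3 -m creep '[{"slide":[-1.53,3.74,0],"angular":[0,0,0],"claw":0},{"slide":[-1.53,3.74,0],"angular":[0,0,0],"claw":0},{"slide":[-1.53,3.74,0],"angular":[0,0,0],"claw":0},{"slide":[-1.53,3.74,0],"angular":[0,0,0],"claw":0},{"slide":[-1.53,3.74,0],"angular":[0,0,0],"claw":0},{"slide":[-1.53,3.74,0],"angular":[0,0,0],"claw":0},{"slide":[-1.53,3.74,0],"angular":[0,0,0],"claw":0},{"slide":[-1.53,3.74,0],"angular":[0,0,0],"claw":0}]' >/dev/null; python3 -m creep '[{"slide":[0,0,0],"angular":[0,0,0],"claw":0},{"slide":[0,0,0],"angular":[0,0,0],"claw":0},{"slide":[0,0,2.5],"angular":[0,0,0],"claw":0},{"slide":[0,0,0],"angular":[0,0,0],"claw":0},{"slide":[0,0,0],"angular":[0,0,0],"claw":0},{"slide":[0,0,0],"angular":[0,0,0],"claw":0}]' >/dev/null; python3 st.py .554 .242 .046
python3 - <<'E'
from h import *
a=viewer.snapshot('top');b=viewer.snapshot('side');cv2.imwrite('pics/t5.png',a)
r=lambda i,f:cv2.resize(i,None,fx=f,fy=f,interpolation=cv2.INTER_CUBIC)
A=r(a[195:255,285:355],5.5);B=r(b[225:280,285:355],5.5)
C=r(b[130:230,195:295],6)
h=max(A.shape[0]+B.shape[0],600);o=np.zeros((h,A.shape[1]+C.shape[1],3),np.uint8)
o[:A.shape[0],:A.shape[1]]=A;o[A.shape[0]:A.shape[0]+B.shape[0],:B.shape[1]]=B;o[:600,A.shape[1]:]=C
o=r(o,.75);print(o.shape);cv2.imwrite('pics/g5.png',o)
g=a.astype(int);m=((g[...,2]>g[...,0]))[208:243,303:338].astype(np.uint8)
n,l,st,c=cv2.connectedComponentsWithStats(m);k=1+np.argmax(st[1:,4]);q=c[k]+[303,208];print(q,st[k],onz('top',q,.039))
E
```

```text
t 21.4 [0.5534 0.2412 0.0918] gap 0.501 gf 0.0 F [-0.4472  0.2617  0.072 ] yang 105.15
cm [-0.0794  0.0644  4.5752]
(474, 739, 3)
[321.1459 225.1139] [  9   8  19  19 281] [ 0.4971 -0.1968  0.039 ]
```

View pics/g5.png

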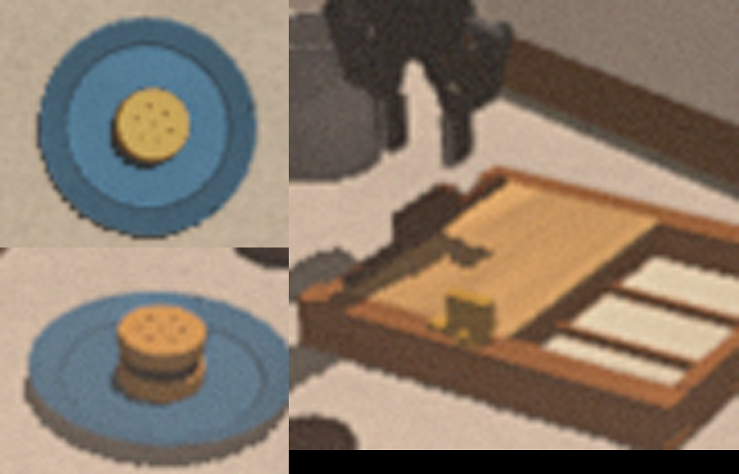

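The stack is neat: the top view shows the biscuit at (152,125) on the plate, and the side view shows three aligned rounds. The fingers, at (395,145) and (457,160), straddle the door pull at (428,200).

```bash
python3 -m creep '[{"slide":[-0.1,0.05,2],"angular":[0,0,0],"claw":0},{"slide":[0,0,1.5],"angular":[0,0,0],"claw":0},{"slide":[0,0,0.9],"angular":[0,0,0],"claw":0},{"slide":[0,0,0],"angular":[0,0,0],"claw":0},{"slide":[0,0,0],"angular":[0,0,0],"claw":0},{"slide":[0,0,0],"angular":[0,0,0],"claw":0}]'|egrep 'tcp|force'; python3 -m creep '[{"slide":[0,0,0],"angular":[0,0,0],"claw":-0.75},{"slide":[0,0,0],"angular":[0,0,0],"claw":-0.75},{"slide":[0,0,0],"angular":[0,0,0],"claw":-0.75},{"slide":[0,0,0],"angular":[0,0,0],"claw":-0.75},{"slide":[0,0,0],"angular":[0,0,0],"claw":-0.75},{"slide":[0,0,0],"angular":[0,0,0],"claw":-0.75},{"slide":[0,0,0],"angular":[0,0,0],"claw":-0.75}]' 20; python3 st.py .5858 .1263 .046
```

```text
tcp_pos: [0.555, 0.2433, 0.0482]
force: [-0.2, 0.8, 0.0]
gripper_force: 0.0
t: 22.58
tcp_pos: [0.5548, 0.2435, 0.0483]
tool_rot: [-0.133, 0.991, 0.0, 0.001]
force: [-0.5, 0.1, 6.3]
finger_gap: 0.182
gripper_force: 24.7
t 22.58 [0.5548 0.2435 0.0483] gap 0.182 gf 24.7 F [-0.5036  0.1322  6.2576] yang 105.26
cm [  0.098  -12.1261   0.2268]
```

```bash
python3 -m creep '[{"slide":[0,0,-0.1],"angular":[0,0,0],"claw":-0.75},{"slide":[0,-1,0],"angular":[0,0,0],"claw":-0.75},{"slide":[0,-1.5,0],"angular":[0,0,0],"claw":-0.75},{"slide":[0,-1.5,0],"angular":[0,0,0],"claw":-0.75},{"slide":[0,-1.5,0],"angular":[0,0,0],"claw":-0.75},{"slide":[0,-1.5,0],"angular":[0,0,0],"claw":-0.75},{"slide":[0,-1.5,0],"angular":[0,0,0],"claw":-0.75},{"slide":[0,-1.5,0],"angular":[0,0,0],"claw":-0.75},{"slide":[0,0,0],"angular":[0,0,0],"claw":-0.75},{"slide":[0,0,0],"angular":[0,0,0],"claw":-0.75}]'|egrep 'tcp|force';python3 -m creep '[{"slide":[0,0,0],"angular":[0,0,0],"claw":-0.75},{"slide":[0,0,0],"angular":[0,0,0],"claw":-0.75}]' >/dev/null; python3 st.py .5858 .1263 .0483
```

```text
tcp_pos: [0.5817, 0.1455, 0.0483]
force: [2.2, 0.3, -0.7]
gripper_force: 23.9
t 23.58 [0.5812 0.1472 0.0483] gap 0.181 gf 23.8 F [ 3.3256  0.1441 -1.7497] yang 105.27
cm [ 0.1057 -2.1382  0.002 ]
```

```bash
python3 -m creep '[{"slide":[0.05,-0.8,0],"angular":[0,0,0],"claw":-0.75},{"slide":[0,-0.8,0],"angular":[0,0,0],"claw":-0.75},{"slide":[0,0,0],"angular":[0,0,0],"claw":-0.75},{"slide":[0,0,0],"angular":[0,0,0],"claw":-0.75},{"slide":[0,0,0],"angular":[0,0,0],"claw":-0.75}]'|egrep 'tcp|force';python3 -m creep '[{"slide":[0,-0.2,0],"angular":[0,0,0],"claw":-0.75},{"slide":[0,-0.2,0],"angular":[0,0,0],"claw":-0.75},{"slide":[0,0,0],"angular":[0,0,0],"claw":-0.75},{"slide":[0,0,0],"angular":[0,0,0],"claw":-0.75}]'|egrep 'tcp|force';python3 -m creep '[{"slide":[0,-0.1,0],"angular":[0,0,0],"claw":-0.75},{"slide":[0,0,0],"angular":[0,0,0],"claw":-0.75},{"slide":[0,0,0],"angular":[0,0,0],"claw":-0.75},{"slide":[0,0,0],"angular":[0,0,0],"claw":-0.75}]'|egrep 'tcp|force'; python3 st.py .5858 .1263 .0483
```

```text
tcp_pos: [0.5855, 0.1316, 0.0484]
force: [5.0, 0.2, -3.8]
gripper_force: 23.6
tcp_pos: [0.5864, 0.1282, 0.0484]
force: [5.5, 1.7, -3.2]
gripper_force: 23.6
tcp_pos: [0.5864, 0.1282, 0.0483]
force: [4.1, 4.3, -2.6]
gripper_force: 23.6
t 24.67 [0.5864 0.1282 0.0483] gap 0.183 gf 23.6 F [ 4.0849  4.2842 -2.5731] yang 105.25
cm [ 0.1046 -0.1703  0.0038]
```

```bash
python3 -m creep '[{"slide":[0,-0.15,0],"angular":[0,0,0],"claw":-0.75},{"slide":[0,0,0],"angular":[0,0,0],"claw":-0.75},{"slide":[0,0,0],"angular":[0,0,0],"claw":-0.75}]'|egrep 'tcp|force'; python3 -m creep '[{"slide":[0,0.2,0],"angular":[0,0,0],"claw":-0.75},{"slide":[0,0,0],"angular":[0,0,0],"claw":-0.6},{"slide":[0,0,0],"angular":[0,0,0],"claw":-0.3},{"slide":[0,0,0],"angular":[0,0,0],"claw":-0.2},{"slide":[0,0,-1],"angular":[0,0,0],"claw":-0.2},{"slide":[0,0,-3],"angular":[0,0,0],"claw":-0.2},{"slide":[0,0,-2.5],"angular":[0,0,0],"claw":-0.2},{"slide":[0,0,0],"angular":[0,0,0],"claw":-0.2}]'|egrep 'tcp|force'; python3 st.py
```

```text
tcp_pos: [0.5864, 0.1281, 0.0483]
force: [3.9, 9.5, -3.0]
gripper_force: 23.6
tcp_pos: [0.5884, 0.1269, 0.1186]
force: [1.0, 0.0, 0.6]
gripper_force: 0.0
t 25.58 [0.5884 0.1269 0.1186] gap 0.398 gf 0.0 F [0.9889 0.0454 0.592 ] yang 105.25
```

```bash
python3 -m creep '[{"slide":[3.5,0.45,0],"angular":[0,0,0],"claw":-0.2},{"slide":[3.5,0.45,0],"angular":[0,0,0],"claw":-0.2},{"slide":[3.5,0.45,0],"angular":[0,0,0],"claw":-0.2},{"slide":[0,0,0],"angular":[0,0,0.12],"claw":-0.2},{"slide":[0,0,0],"angular":[0,0,0.12],"claw":-0.2},{"slide":[0,0,0],"angular":[0,0,0.12],"claw":-0.2},{"slide":[0,0,0],"angular":[0,0,0.12],"claw":-0.2},{"slide":[0,0,0],"angular":[0,0,0.12],"claw":-0.2},{"slide":[0,0,0],"angular":[0,0,0.12],"claw":-0.2},{"slide":[0,0,0],"angular":[0,0,0.12],"claw":-0.2}]'>/dev/null; python3 -m creep '[{"slide":[0,0,0],"angular":[0,0,0.12],"claw":-0.2},{"slide":[0,0,0],"angular":[0,0,0.12],"claw":-0.2},{"slide":[0,0,0],"angular":[0,0,0.12],"claw":-0.2},{"slide":[0,0,0],"angular":[0,0,0.12],"claw":-0.2},{"slide":[0,0,0],"angular":[0,0,0.12],"claw":-0.2},{"slide":[0,0,0],"angular":[0,0,0.12],"claw":-0.2},{"slide":[0,0,0],"angular":[0,0,0.01],"claw":-0.2},{"slide":[0,0,0],"angular":[0,0,0],"claw":-0.2},{"slide":[0,0,0],"angular":[0,0,0],"claw":-0.2},{"slide":[0,0,0],"angular":[0,0,0],"claw":-0.2}]'>/dev/null; python3 st.py .4825 .1125 .049
python3 - <<'E'
from h import *
b=viewer.snapshot('side');cv2.imwrite('pics/s6.png',b)
r=cv2.resize(b[150:220,205:295],None,fx=7,fy=7,interpolation=cv2.INTER_CUBIC);cv2.imwrite('pics/g6.png',r)
print(proj('side',[[.4819,.1129,.066]]))
E
```

```text
t 27.25 [0.4805 0.1122 0.1134] gap 0.397 gf 0.0 F [-0.3411 -0.2844  0.0763] yang 15.39
cm [-0.0251  0.2061  6.4374]
[[234.6926 194.1989]]
```

```bash
python3 -m creep '[{"slide":[0,0.2,3],"angular":[0,0,0],"claw":-0.2},{"slide":[0,0,2],"angular":[0,0,0],"claw":-0.2},{"slide":[0,0,0.8],"angular":[0,0,0],"claw":-0.2},{"slide":[0,0,0],"angular":[0,0,0],"claw":-0.2},{"slide":[0,0,0],"angular":[0,0,0],"claw":-0.2},{"slide":[0,0,0],"angular":[0,0,0],"claw":-0.2}]'|egrep 'tcp|force'; python3 st.py .4825 .1125 .050; python3 -m creep '[{"slide":[0,0,0],"angular":[0,0,0],"claw":-0.6},{"slide":[0,0,0],"angular":[0,0,0],"claw":-0.6},{"slide":[0,0,0],"angular":[0,0,0],"claw":-0.7},{"slide":[0,0,0],"angular":[0,0,0],"claw":-0.8},{"slide":[0,0,0],"angular":[0,0,0],"claw":-0.9},{"slide":[0,0,0],"angular":[0,0,0],"claw":-0.9},{"slide":[0,0,0],"angular":[0,0,0],"claw":-0.9}]' 25; python3 st.py
```

```text
tcp_pos: [0.4831, 0.1128, 0.056]
force: [0.8, 0.1, -0.1]
gripper_force: 0.0
t 27.8 [0.4831 0.1128 0.056 ] gap 0.401 gf 0.0 F [ 0.8186  0.1084 -0.096 ] yang 15.32
cm [-0.0154 -0.0677  0.5998]
t: 28.38
tcp_pos: [0.4826, 0.1127, 0.056]
tool_rot: [0.607, 0.795, 0.0, 0.0]
force: [-0.6, -2.0, 5.6]
finger_gap: 0.11
gripper_force: 25.5
t 28.38 [0.4826 0.1127 0.056 ] gap 0.11 gf 25.5 F [-0.5826 -1.9982  5.6275] yang 15.31
```

```bash
python3 -m creep '[{"slide":[0,0,0],"angular":[0,0,0],"claw":-0.95},{"slide":[0,0,0],"angular":[0,0,0.1],"claw":-0.95},{"slide":[0,0,0],"angular":[0,0,0.1],"claw":-0.95},{"slide":[0,0,0],"angular":[0,0,0.1],"claw":-0.95},{"slide":[0,0,0],"angular":[0,0,0.1],"claw":-0.95},{"slide":[0,0,0],"angular":[0,0,0.1],"claw":-0.95},{"slide":[0,0,0],"angular":[0,0,0],"claw":-0.95}]' 50 >/dev/null; python3 st.py; python3 -c "
from h import *
print(manip.sense()['ft_torque'])"
```

```text
t 28.97 [0.4823 0.1127 0.0561] gap 0.102 gf 52.6 F [-2.3951 -1.815   3.8908] yang -13.52
[-0.2271  0.3489  0.1833]
```

```bash
python3 -m creep '[{"slide":[0,0,0],"angular":[0,0,0.1],"claw":-0.95},{"slide":[0,0,0],"angular":[0,0,0.1],"claw":-0.95},{"slide":[0,0,0],"angular":[0,0,0.1],"claw":-0.95},{"slide":[0,0,0],"angular":[0,0,0.1],"claw":-0.95},{"slide":[0,0,0],"angular":[0,0,0.1],"claw":-0.95},{"slide":[0,0,0],"angular":[0,0,0.1],"claw":-0.95},{"slide":[0,0,0],"angular":[0,0,0],"claw":-0.95}]' >/dev/null; python3 st.py;python3 -m creep '[{"slide":[0,0,0],"angular":[0,0,0.1],"claw":-0.95},{"slide":[0,0,0],"angular":[0,0,0.1],"claw":-0.95},{"slide":[0,0,0],"angular":[0,0,0.1],"claw":-0.95},{"slide":[0,0,0],"angular":[0,0,0.1],"claw":-0.95},{"slide":[0,0,0],"angular":[0,0,0.07],"claw":-0.95},{"slide":[0,0,0],"angular":[0,0,0],"claw":-0.95},{"slide":[0,0,0],"angular":[0,0,0],"claw":-0.95}]' >/dev/null; python3 st.py; python3 -c "
from h import *
print(manip.sense()['ft_torque'])"
```

```text
t 29.55 [0.4821 0.1129 0.0561] gap 0.097 gf 52.8 F [-1.8227 -1.0217  6.0717] yang -47.96
t 30.13 [0.482  0.1131 0.056 ] gap 0.096 gf 53.0 F [-1.7303  0.7772  7.3844] yang -74.68
[ 0.1693  0.444  -0.0514]
```

```bash
python3 -m creep '[{"slide":[0,0,0],"angular":[0,0,0],"claw":-0.7},{"slide":[0,0,0],"angular":[0,0,0],"claw":-0.4},{"slide":[0,0,0],"angular":[0,0,0],"claw":-0.2},{"slide":[0,0,0],"angular":[0,0,0],"claw":-0.2},{"slide":[0,0,-1],"angular":[0,0,0],"claw":-0.2},{"slide":[0,0,-4],"angular":[0,0,0],"claw":-0.2},{"slide":[0,0,-4],"angular":[0,0,0],"claw":-0.2},{"slide":[0,0,-4],"angular":[0,0,0],"claw":-0.2},{"slide":[0,-4,0],"angular":[0,0,0],"claw":-0.2},{"slide":[0,-4,0],"angular":[0,0,0],"claw":-0.2}]' 20 >/dev/null; python3 -m creep '[{"slide":[0,-4,0],"angular":[0,0,0],"claw":-0.2},{"slide":[0,-4,0],"angular":[0,0,0],"claw":-0.2},{"slide":[0,-4,0],"angular":[0,0,0],"claw":-0.2},{"slide":[0,-4,0],"angular":[0,0,0],"claw":-0.2},{"slide":[0,-4,0],"angular":[0,0,0],"claw":-0.2},{"slide":[0,-4,0],"angular":[0,0,0],"claw":-0.2},{"slide":[0,0,0],"angular":[0,0,0],"claw":-0.2},{"slide":[0,0,0],"angular":[0,0,0],"claw":-0.2},{"slide":[0,0,0],"angular":[0,0,0],"claw":-0.2},{"slide":[0,0,0],"angular":[0,0,0],"claw":-0.2}]' >/dev/null; python3 st.py
python3 - <<'E'
from h import *
a=viewer.snapshot('top');b=viewer.snapshot('side')
r=lambda i:cv2.resize(i,(800,300),interpolation=cv2.INTER_CUBIC)
cv2.imwrite('pics/g7.png',np.vstack([r(a[155:251,150:406]),r(b[165:280,190:497])]))
E
```

```text
t 31.8 [0.398  0.4201 0.1854] gap 0.403 gf 0.0 F [ 0.0034 -0.6871 -0.4959] yang -74.72
```

View pics/g7.png

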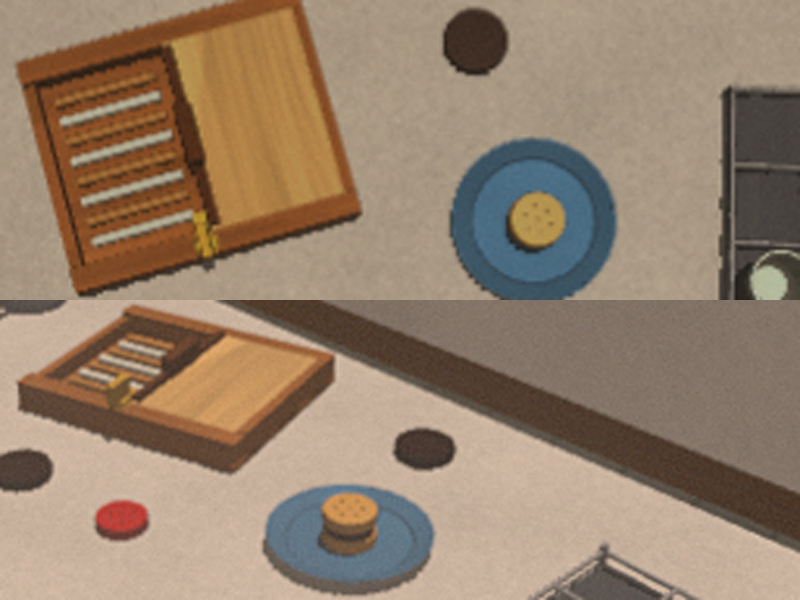

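The door is shut, with the catch turned across the track behind the batten at (204,235). The stack at (537,220) is intact and centred on the plate.

```bash
python3 -c "
from station import ticket
print(ticket.sign_off())"
```

```text
the job is handed in; nothing more can be done
None
```

The job is handed in at about 32 s: the biscuit, chocolate and biscuit are stacked in the middle of the plate, the door is fully shut and the catch is turned a quarter turn to lock it; the cups, jug and tamper were left alone.

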